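# Re-tension the cam clamp of the fixation-target stand

### The job

The small target stand is loose in its quick-release clamp. Flip the cam lever up to open it, screw the knurled adjusting nut down (clockwise) until its foot just bites on the stand's foot plate and the nut turns finger-tight, no further, then flip the lever fully down again so that the stand is firmly clamped but not crushed, and let go. Leave the stand where it is and do not disturb the things around the clamp.

Things in the scene. Friction and masses are not known exactly. Their poses are not given: they have to be found in the camera images.
- clamp: fixed grey clamp base on the desk, deck 120 x 190 x 12 mm. Origin: centre of its underside. Its x points away from the robot at yaw 0, y along the crossbar from nut to lever, z up. Nut column at x 0, y -50 mm, lever column at x 0, y +60 mm; the lever's fork reaches to z 75 mm, two 10 mm guide pins at y 22 and 85 mm to z 62 mm
- lever (a joint): angle of the black cam lever: 0 = closed, lying level and pointing to the clamp's -x (a stop); 1.6 rad = open, upright (a stop); the crossbar sinks 2.5 mm a rad as it closes. The cam is self-locking: the lever stays wherever it is left. Slack it takes about 5 to 6 N at the end of the handle, the last of closing on a finger-tight nut about 9 N
- lever_grip (a point): point on the lever handle, 62 mm from the pivot and 13 mm from the tip; the handle is 16 mm wide (along the clamp's y) and 11 mm thick. It moves with the lever. Fingers that pinch the 16 mm sides let the handle pivot between them
- lever_pivot (a point): centre of the lever's hinge, 62 mm above the desk; the hinge axis is the clamp's y. The lever is free at its sides except for the fork within 9 mm of the hinge
- crossbar: aluminium bar 34 x 175 x 12 mm (origin 42 mm above the desk when closed), lowered 4 mm by the cam from open to closed. It carries the adjusting nut, a screw through its -y end with a flat round foot of 22 mm diameter below. A stiff spring (20 N/mm) lets the nut yield upward: once the foot has touched, further turning does not sink the nut, so fingers following it down are pushed up
- nut_grip (a point): point on the adjusting nut's axis, 30 mm above the crossbar's top, where to grip the nut; it moves with the crossbar, not with the nut. The nut's dark knurled head is an upright cylinder, 35 mm in diameter, 28 mm high; the point is always at least 8 mm inside its height. Clockwise from above screws it down, 10 mm a turn (1.6 mm a rad): let the fingers go down with it. It stays where it is left
- bite_point (a point): point on the top of the stand's foot plate, 22 mm above the desk, where the nut's foot comes down. With the lever open the foot starts 4 to 8 mm above it (unknown): 2.5 to 5 rad of turning, so several grasps. Turning free takes about 0.05 N m; from the first touch the torque grows by about 0.2 N m per rad. Finger-tight: 0.05 to 0.15 N m above free, a quarter to half a rad past the first touch
- stand: fixation-target stand, 0.8 kg, loose: steel foot plate 125 x 62 x 10 mm lying on the deck between two cheeks, its front end against a low stop, with a 10 mm post at the far end carrying a white disc of 46 mm diameter (top 95 mm above the desk). Origin: underside of the foot plate, below the nut
- drop_bottle: small drop bottle standing beside the clamp, 27 x 28 x 68 mm, a bystander; origin at its underside
- penlight: pocket light lying beside the clamp, 14 x 120 x 15 mm, a bystander; origin at its underside
- battery: block battery lying beside the clamp, 26 x 48 x 18 mm, a bystander; origin at its underside
- lens_tin: round tin beside the clamp, 40 mm wide, 18 mm high, a bystander; origin at its underside
Not all that is in view belongs to the job. Leave any black look-alike of the stand alone.

How it is judged:
By the outcome, as a careful person would: the job done as asked, in the order asked, and still so for the second after the job is handed in, with the robot touching nothing.
It also fails if it takes over 72 s, if anything falls off the work surface, if the arm or the gripper's body presses on something with over 40 N, if the wrist force passes 120 N, or if a joint passes its speed limit or range.

### The arm

A 7-joint arm with a two-finger parallel gripper is mounted at the origin on a cart in front of the work surface, level with it; the furniture and walls round the work are solid. World frame = base frame: x ahead of the robot, y to its left, z up, the work surface at z = 0. Lengths are in m, angles in rad, forces in N, time in s.
With the tool pointing down it reaches from about 0.35 to 0.9 m from the base axis. Payload 7.2 kg.
Tool frame: the origin (TCP) lies midway between the tips of the shut fingers; the grasp point (between the pads) lies 19 mm behind it (env.grasp_offset is the distance from the TCP to the grasp point, in m); z points along the fingers, y is the line along which they close (so a half turn about z gives the same grasp; the last joint's range is limited). The gripper opens to 88 mm and grips with 3 to 60 N. Pads are 20 mm wide; open, the fingers measure 115 mm over their backs; the gripper's body (75 mm by 178 mm) begins 61 mm behind the grasp point.
Start: joints at [1.08, 0.411, -0.013, 1.596, 0.006, 1.134, -0.082], TCP at [0.256, -0.57, 0.223] pointing down, gripper open.
Joint ranges: [-2.95, 2.95], [-0.29, 1.99], [-1.47, 1.44], [0.14, 2.54], [-1.03, 4.17], [0.13, 1.85], [-2.86, 2.86]. Speed limits (rad/s): [2.39, 2.39, 3.01, 3.01, 3.14, 3.14, 3.14].

### API

Orientations are given as a rotation vector (axis times angle).
In Python, from workcell import env gives the robot as it stands.
- The arm moves only by the tool carry_out, never from a script. Its argument "moves" is a list that holds one entry, the list of rows, each a list of 7 numbers: the opening, from 0 (shut) to 1 (fully open), then the shift along the tool's x, y, z in units of 30 mm (1.0 is 30 mm), then the turn, a rotation vector about the tool's x, y, z in units of 8 degrees (1.0 is 8 degrees). In form: [[[grip, tx, ty, tz, ax, ay, az], ...]]. A call has 1 to 10 rows; each row is the pose to reach, as a shift and turn from the pose commanded when the call began, along the tool's axes at that moment; what a row does not reach only later rows make up. A row lasts 1/10 s, in which the tool goes at most 50 mm and 8.59 degrees, less where a joint would pass 70% of its speed; a pose out of reach is approached as far as the arm can. A call with a gripper value outside its range is refused whole. The fingers move at their own pace and stop on an object; "squeeze" is the grip in N (left out, the last holds). Time passes only in rows, so rows that repeat a pose let the fingers close. It gives the time, the measured TCP pose, the force, the opening and the grip force at its end, in the units of the state.
- env.state(): the state, without advancing time (a new reading comes with each control period).
- env.get_image(name): name is "scene" or "side" or "wrist"; returns a dict with "frame" (420x560x3 uint8, red, green, blue), "fx", "fy", "cx", "cy" (pixels), "R" (3x3) and "t" (3): a world point X has camera coordinates R X + t; the wrist camera has in their place "mount" (4x4, takes a point from camera to tool coordinates, whose origin is the TCP and whose axes are the flange's). Camera axes: x right, y down, z forward; pixel columns grow to the right and rows downward; lengths in m; the calibration is good to about 2 mm. A picture is of the moment at which its call begins: read the wrist's pose just before it. There is no depth.
- env.finish_job(): hands the job in; it is judged then, once.
The state is a dict: "time": time; "joints": joint angles; "dq": joint speeds; "joint_torque": joint torques, N m; "eef_pos": TCP position; "eef_rot": TCP orientation; "contact_force": force on the tool from outside, world axes, zero at the start; "ft_torque": the same for the moment, N m; "gripper_width": finger opening in m; "grasp_force": force on a finger pad.
Only numpy, scipy, OpenCV 4.12 (cv2) and the standard library are available. Lean on these libraries where they do the work, as an engineer would, in place of code of your own. Each camera call takes 0.05 s, during which the arm holds its last target. There are 200 camera calls.

## Working session

There is one attempt and no reset: what is moved stays moved. The work goes in short steps, Python scripts to look and compute and a tool call to move; the robot and the scene stay as the last step left them, time stands still between calls to the robot, and variables do not carry over. Pictures are saved under pics/ and viewed, at most 10 in all, crops included, and the job is handed in when it is done.

Besides the shell and the picture viewer there is one more tool, called after "Call:" as name(argument=value, ...), one argument or row to a line, values as JSON. carry_out: Moves the arm, as the interface text tells. Its arguments: {"type":"object","properties":{"moves":{"type":"array"},"squeeze":{"type":"number"}},"required":["moves"]}

```bash
mkdir -p pics
cat > h.py <<'E'
import numpy as np, cv2
from workcell import env
from scipy.spatial.transform import Rotation as Ro
def save(n,f,crop=None,s=1):
    im=env.get_image(n)
    a=im["frame"][:,:,::-1]
    np.savez("pics/%s.npz"%f,**{k:v for k,v in im.items()})
    cv2.imwrite("pics/%s.png"%f,a); return im
def crop(f,x0,y0,w,h,s,out):
    a=cv2.imread("pics/%s.png"%f)[y0:y0+h,x0:x0+w]
    cv2.imwrite("pics/%s.png"%out,cv2.resize(a,None,fx=s,fy=s,interpolation=cv2.INTER_CUBIC))
def ray(im,u,v):
    d=np.array([(u-im["cx"])/im["fx"],(v-im["cy"])/im["fy"],1]); R=im["R"]
    return -R.T@im["t"], R.T@d
def atz(im,u,v,z):
    c,d=ray(im,u,v); return c+d*(z-c[2])/d[2]
def proj(im,X):
    p=im["R"]@np.array(X)+im["t"]; return im["fx"]*p[0]/p[2]+im["cx"], im["fy"]*p[1]/p[2]+im["cy"]
def tri(a,ua,b,ub):
    A=[];B=[]
    for im,u in((a,ua),(b,ub)):
        c,d=ray(im,*u); d/=np.linalg.norm(d); P=np.eye(3)-np.outer(d,d); A.append(P);B.append(P@c)
    return np.linalg.lstsq(np.vstack(A),np.hstack(B),rcond=None)[0]
E
python3 - <<'E'
from h import *
a=save("scene","s1");b=save("side","d1")
s=env.state();print(s, env.grasp_offset)
for im in(a,b):print(im["fx"],-im["R"].T@im["t"])
A=cv2.imread("pics/s1.png");B=cv2.imread("pics/d1.png")
cv2.imwrite("pics/both.png",cv2.resize(np.vstack([A,B]),(400,600)) if 0 else np.hstack([cv2.resize(A,(400,300)),cv2.resize(B,(400,300))]))
E
```

```text
{'time': 0.1, 'joints': array([ 1.07981195,  0.41178417, -0.01273375,  1.59692614,  0.0056105 ,
        1.1343168 , -0.08221612]), 'dq': array([ 0.00110236, -0.00075418, -0.00065438, -0.00093   , -0.00074966,
        0.00025516,  0.00166461]), 'joint_torque': array([ 3.72866518e-03, -5.89099967e+01,  6.44434411e-01, -2.91709757e+01,
       -5.36858174e-02,  1.45004821e-02,  8.94284881e-06]), 'eef_pos': array([ 0.2562302 , -0.56957514,  0.22192934]), 'eef_rot': array([-3.07033600e+00, -6.58940770e-01,  6.12521759e-04]), 'contact_force': array([-0.60284921, -0.3322008 ,  0.14919635]), 'ft_torque': array([-0.0030152 , -0.04432017,  0.01174886]), 'grasp_force': 0.0, 'gripper_width': 0.08784973885671479} 0.0187
505.50968217241535 [-0.11978835  0.49206082  0.85471258]
486.4735389389707 [0.11565516 0.58950007 0.62559305]
```

View pics/both.png

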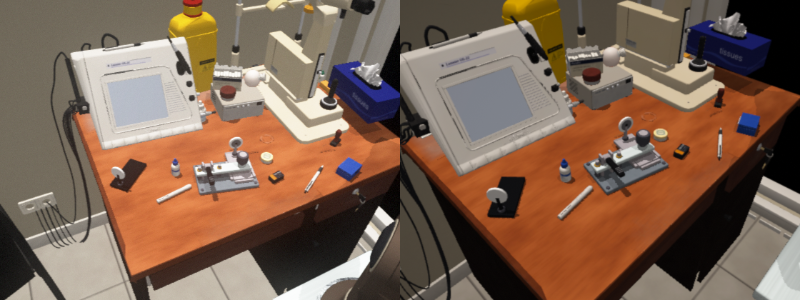

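The clamp is at about (315,235) in the scene image and (315,235) in the side image, with the black look-alike to its left. I'll enlarge both.

Run:
```python
from h import *
crop("s1",255,180,130,98,6,"s1c");crop("d1",245,180,140,105,5.7,"d1c")
```

```text
(no output)
```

View pics/s1c.png

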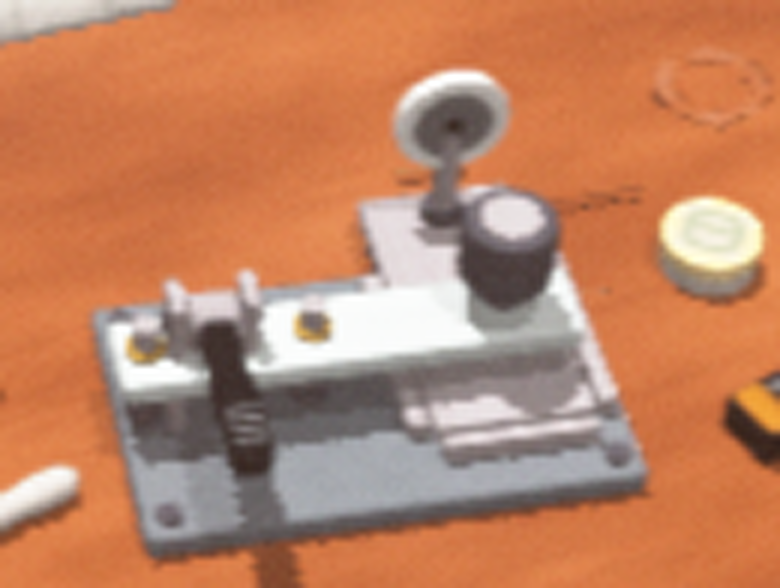

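View pics/d1c.png

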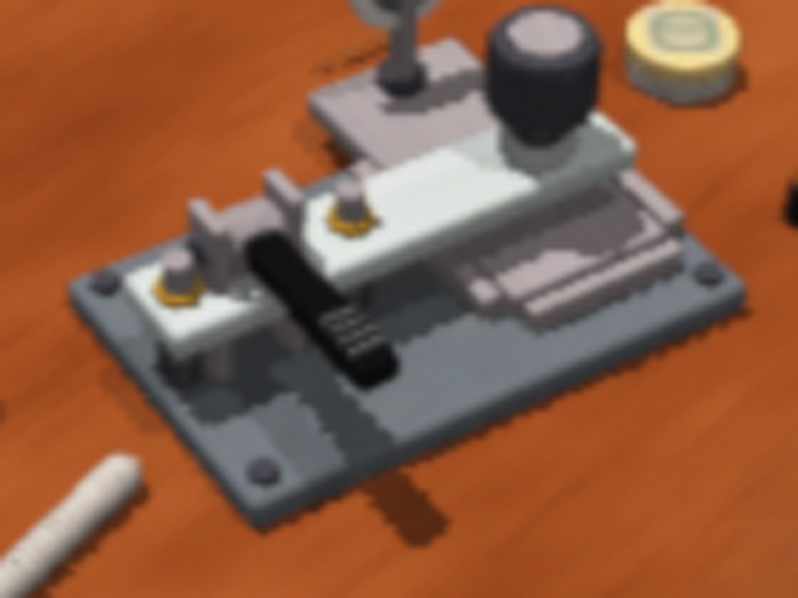

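```bash
cat > fit.py <<'E'
from h import *
from scipy.optimize import least_squares
L=lambda f:dict(np.load("pics/%s.npz"%f))
a=L("s1");b=L("d1")
S=lambda u,v:(255+u/6,180+v/6); D=lambda u,v:(245+u/5.7,180+v/5.7)
o=[(a,S(95,314),(.06,.095,.012)),(a,S(150,543),(-.06,.095,.012)),(a,S(645,478),(-.06,-.095,.012)),(a,S(147,327),(0,.085,.062)),(a,S(313,305),(0,.022,.062)),
(b,D(70,287),(.06,.095,.012)),(b,D(257,517),(-.06,.095,.012)),(b,D(745,292),(-.06,-.095,.012)),(b,D(180,258),(0,.085,.062)),(b,D(352,184),(0,.022,.062))]
def W(p,X):
    c,s=np.cos(p[2]),np.sin(p[2]);return np.array([p[0]+c*X[0]-s*X[1],p[1]+s*X[0]+c*X[1],X[2]])
def r(p):return np.hstack([np.subtract(proj(im,W(p,X)),u) for im,u,X in o])
q=least_squares(r,[.5,.0,0]).x
if __name__=="__main__":
    print(q,np.degrees(q[2]));print(r(q).reshape(-1,2).round(1))
    n=tri(a,S(512,215),b,D(545,33));print("nut top",n,"pred xy",W(q,(0,-.05,0)))
    print("grip",W(q,(-.062,.06,.062)),"pivot",W(q,(0,.06,.062)))
    t=tri(a,S(250,460),b,D(375,365));print("tip",t,W(q,(-.075,.06,.062)))
    for nme,u,v in(("tin",S(712,230),D(683,35)),("disc",S(452,118),D(398,0)),):print(nme,tri(a,u,b,v))
    def atz_(im,u,z):return atz(im,*u,z)
    print("pen near end",atz_(a,S(65,480),.01),atz_(b,D(125,470),.01))
    print("batt",atz_(a,S(740,410),.018)); print("bottle",atz(a,175*1.4,170*1.4,.03),atz(b,165*1.4,170*1.4,.03))
E
python3 fit.py
```

```text
[ 0.54457268  0.07600159 -0.2600005 ] -14.896931479895539
[[-1.  -0.8]
 [-0.7  0.3]
 [ 1.2 -0.5]
 [-0.5 -0.1]
 [ 0.1 -0. ]
 [-0.9 -0.8]
 [-0.3 -0.6]
 [ 1.8 -0.9]
 [-0.1  0.9]
 [ 0.4  1.4]]
nut top [0.5346741  0.02573635 0.09231395] pred xy [0.53171863 0.02768209 0.        ]
grip [0.50008138 0.149924   0.062     ] pivot [0.55999755 0.13398498 0.062     ]
tip [0.49078422 0.15353989 0.06552117] [0.48751831 0.15326606 0.062     ]
tin [ 0.55912654 -0.0891511   0.01522914]
disc [ 0.62565718 -0.00608016  0.04679402]
pen near end [0.55283065 0.19619931 0.01      ] [0.55353731 0.19638946 0.01      ]
batt [ 0.47152815 -0.043997    0.018     ]
bottle [0.61604139 0.21873181 0.03      ] [0.62875604 0.21154283 0.03      ]
```

```bash
cat >> h.py <<'E'
def rel(pos,yaw,s=None):
    """units to reach TCP pos, tool down, tool-x at world yaw (deg)"""
    s=s or env.state(); R=Ro.from_rotvec(s["eef_rot"]); T=Ro.from_euler("z",yaw,degrees=True)*Ro.from_euler("x",np.pi)
    sh=R.inv().apply(np.array(pos)-s["eef_pos"])/.03; tu=(R.inv()*T).as_rotvec(degrees=True)/8
    print("t",np.round(s["time"],2),"shift",sh.round(2),"turn",tu.round(2))
E
python3 -c "
from fit import *
g=W(q,(-.062,.06,0)); rel([g[0],g[1],.16],-14.9)"
```

```text
t 0.1 shift [ 17.25 -18.53   2.09] turn [-0.01  0.    4.89]
```

Call:
carry_out(
  moves=[
    [[0.6,17.25,-18.5,1.0,0,0,4.9],[0.6,17.25,-18.5,1.0,0,0,4.9],[0.6,17.25,-18.5,1.0,0,0,4.9],[0.6,17.25,-18.5,1.0,0,0,4.9],[0.6,17.25,-18.5,1.0,0,0,4.9],[0.6,17.25,-18.5,1.0,0,0,4.9],[0.6,17.25,-18.5,1.0,0,0,4.9],[0.6,17.25,-18.5,1.0,0,0,4.9],[0.6,17.25,-18.5,1.0,0,0,4.9],[0.6,17.25,-18.5,1.0,0,0,4.9]],
  ],
)

```text
time: 1.1
eef_pos: [0.4156, -0.1003, 0.2032]
eef_rot: [3.115, -0.41, 0.0]
contact_force: [1.0, -0.1, -0.4]
gripper_width: 0.0525
grasp_force: 0.0
```

```bash
python3 -c "
from fit import *
g=W(q,(-.062,.06,0)); rel([g[0],g[1],.16],-14.9);print(env.state()['joints'])"
```

```text
t 1.1 shift [ 0.56 -8.78  1.44] turn [ 0.   -0.   -0.01]
[ 0.35228715  0.10655087 -0.24537463  2.05785724  0.03136409  0.980311
 -1.74160094]
```

Call:
carry_out(
  moves=[
    [[0.45,0.56,-8.78,0.5,0,0,0],[0.45,0.56,-8.78,1,0,0,0],[0.45,0.56,-8.78,1.4,0,0,0],[0.45,0.56,-8.78,1.4,0,0,0],[0.45,0.56,-8.78,1.4,0,0,0],[0.45,0.56,-8.78,1.4,0,0,0],[0.45,0.56,-8.78,1.4,0,0,0],[0.45,0.56,-8.78,1.4,0,0,0],[0.45,0.56,-8.78,1.4,0,0,0],[0.45,0.56,-8.78,1.4,0,0,0]],
  ],
)

```text
time: 2.1
eef_pos: [0.4999, 0.1463, 0.1615]
eef_rot: [3.114, -0.413, 0.001]
contact_force: [-0.7, -1.1, -0.2]
gripper_width: 0.0393
grasp_force: 0.0
```

```bash
python3 -c "
from fit import *
s=env.state();im=save('wrist','w1')
g=W(q,(-.062,.06,0)); rel([g[0],g[1],.043],-14.9,s);print(s['joints'])
def wp(X):
    p=Ro.from_rotvec(s['eef_rot']).inv().apply(np.array(X)-s['eef_pos']); m=np.linalg.inv(im['mount']); c=m[:3,:3]@p+m[:3,3]
    return im['fx']*c[0]/c[2]+im['cx'],im['fy']*c[1]/c[2]+im['cy']
A=cv2.imread('pics/w1.png')
for X in[(-.062,.06,.0675),(-.075,.068,.0675),(-.075,.052,.0675),(0,.022,.062),(0,.085,.062)]:
    u,v=wp(W(q,X));print(u,v);cv2.drawMarker(A,(int(u),int(v)),(0,255,0),0,10,1)
cv2.imwrite('pics/w1m.png',A)"
```

```text
t 2.1 shift [-0.03 -0.12  3.95] turn [ 0.   -0.   -0.03]
[-0.05164254  0.33137942 -0.40107392  1.89721679  0.1585317   0.94341785
 -2.36104016]
273.3527466760806 212.94862540910364
262.906570124623 229.51970428617437
284.0604538349073 229.450894816265
325.9777315702856 127.21417699614528
237.82984271115842 127.50081310753866
```

View pics/w1m.png

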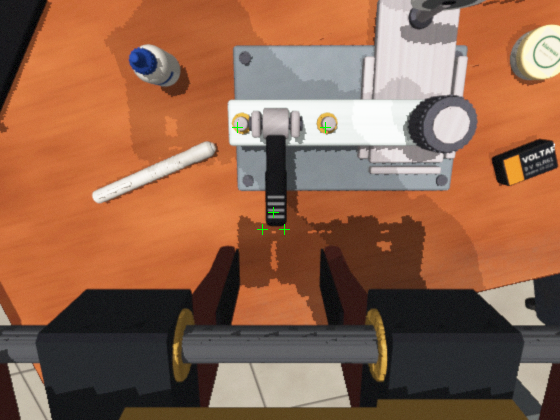

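The overlay shows the lever tip at (276,222) and the pins at (241,124) and (328,123). That is about 2.5 mm toward clamp +x and 1.5 mm toward −y of my fit, so I'll correct the fit and descend.

```bash
cat >> fit.py <<'E'
q[:2]=W(q,(.0025,-.0015,0))[:2]
YAW=np.degrees(q[2])
E
python3 -c "
from fit import *
g=W(q,(-.062,.06,0)); rel([g[0],g[1],.044],-14.9)"
```

```text
t 2.15 shift [ 0.05 -0.06  3.92] turn [ 0.   -0.01 -0.02]
```

Call:
carry_out(
  moves=[
    [[0.4,0.05,-0.06,1.3,0,0,0],[0.4,0.05,-0.06,2.6,0,0,0],[0.4,0.05,-0.06,3.6,0,0,0],[0.4,0.05,-0.06,3.9,0,0,0],[0.4,0.05,-0.06,3.9,0,0,0],[0.0,0.05,-0.06,3.9,0,0,0],[0.0,0.05,-0.06,3.9,0,0,0],[0.0,0.05,-0.06,3.9,0,0,0],[0.0,0.05,-0.06,3.9,0,0,0],[0.0,0.05,-0.06,3.9,0,0,0]],
  ],
  squeeze=15,
)

```text
time: 3.15
eef_pos: [0.5026, 0.1486, 0.0455]
eef_rot: [3.114, -0.41, 0.003]
contact_force: [-1.4, -2.7, 6.4]
gripper_width: 0.0158
grasp_force: 15.0
```

```bash
python3 -c "
from fit import *
g=W(q,(-.062,.06,0)); rel([g[0],g[1],.043],-14.9)
for th in np.arange(.2,1.61,.2): print(th.round(1), ((1-np.cos(th))*62/30).round(2), (-np.sin(th)*62/30).round(2))"
```

```text
t 3.15 shift [-0.01  0.03  0.08] turn [ 0.   -0.01 -0.01]
0.2 0.04 -0.41
0.4 0.16 -0.8
0.6 0.36 -1.17
0.8 0.63 -1.48
1.0 0.95 -1.74
1.2 1.32 -1.93
1.4 1.72 -2.04
1.6 2.13 -2.07
```

Call:
carry_out(
  moves=[
    [[0,0.01,0,-0.21,0,0,0],[0,0.04,0,-0.41,0,0,0],[0,0.09,0,-0.61,0,0,0],[0,0.16,0,-0.8,0,0,0],[0,0.25,0,-0.99,0,0,0],[0,0.36,0,-1.17,0,0,0],[0,0.49,0,-1.33,0,0,0],[0,0.63,0,-1.48,0,0,0],[0,0.78,0,-1.62,0,0,0],[0,0.95,0,-1.74,0,0,0]],
  ],
  squeeze=20,
)

```text
time: 4.15
eef_pos: [0.527, 0.142, 0.0961]
eef_rot: [3.113, -0.408, -0.007]
contact_force: [-8.7, -1.8, -4.6]
gripper_width: 0.0158
grasp_force: 20.0
```

```bash
python3 -c "
from fit import *
th=1.0;P=np.array([[-.062*np.cos(t),.06,.062+.062*np.sin(t)-.0187] for t in(1.0,1.6)]); p=env.state()['eef_pos']; g=W(q,P[0]);print(p-g);g=W(q,P[1]);rel([g[0],g[1],P[1][2]],-14.9)"
```

```text
[-0.00264278  0.001472    0.00061345]
t 4.15 shift [ 1.27  0.02 -0.31] turn [ 0.01  0.03 -0.  ]
```

Call:
carry_out(
  moves=[
    [[0,0.18,0,-0.1,0,0,0],[0,0.37,0,-0.19,0,0,0],[0,0.57,0,-0.25,0,0,0],[0,0.77,0,-0.3,0,0,0],[0,0.98,0,-0.33,0,0,0],[0,1.18,0,-0.33,0,0,0],[0,1.32,0,-0.32,0,0,0],[0,1.36,0,-0.32,0,0,0],[0,1.36,0,-0.32,0,0,0]],
  ],
)

```text
time: 5.05
eef_pos: [0.5689, 0.131, 0.1084]
eef_rot: [3.114, -0.409, 0.001]
contact_force: [-8.7, -4.4, 11.8]
gripper_width: 0.0132
grasp_force: 20.0
```

```bash
python3 -c "
from fit import *
P=[0,.06,.062]; g=W(q,P);d=env.state()['eef_pos']-g; print(d, np.cos(q[2])*d[0]+np.sin(q[2])*d[1], -np.sin(q[2])*d[0]+np.cos(q[2])*d[1], d[2]+.0187)"
```

```text
[ 0.00687613 -0.00089291  0.04641759] 0.006874571928259008 0.0009048247815186937 0.06511759225944494
```

Call:
carry_out(
  moves=[
    [[0.45,-0.1,0,0,0,0,0],[0.45,-0.1,0,0,0,0,0],[0.45,-0.1,0,-0.3,0,0,0],[0.45,-0.1,0,-1.5,0,0,0],[0.45,-0.1,0,-2.5,0,0,0],[0.6,-2.5,0,-2.5,0,0,0],[0.6,-4,0,-2.5,0,0,0],[0.6,-4,0,-2.5,0,0,0],[0.6,-4,0,-2.5,0,0,0]],
  ],
)

```text
time: 5.95
eef_pos: [0.4513, 0.1638, 0.1823]
eef_rot: [-3.115, 0.404, -0.003]
contact_force: [0.7, -0.3, 0.2]
gripper_width: 0.0528
grasp_force: 0.0
```

```bash
python3 -c "
from h import *
save('side','d2');save('wrist','w2');save('scene','s2')
crop('d2',235,150,150,112,2.66,'a');crop('s2',250,160,140,105,2.85,'c')
a=[cv2.resize(cv2.imread('pics/%s.png'%n),(400,300)) for n in('a','c')]
cv2.imwrite('pics/m2.png',np.hstack(a))"
```

```text
(no output)
```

View pics/m2.png

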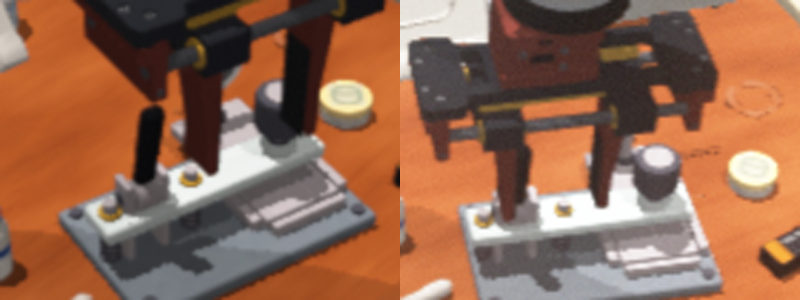

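The side crop shows the lever near upright, with its tip at about (152,106). I'll check its angle numerically and compute the nut approach.

```bash
python3 -c "
from fit import *
d=L('d2');k=400/150
for t in(1.2,1.4,1.5,1.6):
  u=np.array([proj(d,W(q,(-r*np.cos(t)+o*np.sin(t),.06,.062+r*np.sin(t)+o*np.cos(t)))) for r,o in((.075,0),(.075,.0055),(.075,-.0055),(.03,0))]);print(t,((u-[235,150])*k).round(1).tolist())
g=W(q,(0,-.05,0));print(g)
for y in (270,250,235,165.1): rel([g[0],g[1],.16],y)
"
```

```text
1.2 [[165.7, 125.6], [161.3, 118.5], [170.2, 132.6], [152.0, 163.4]]
1.4 [[153.3, 108.0], [148.6, 102.2], [157.9, 113.8], [147.3, 156.5]]
1.5 [[146.9, 100.5], [142.3, 95.4], [151.6, 105.6], [144.8, 153.5]]
1.6 [[140.6, 94.0], [136.1, 89.7], [145.2, 98.4], [142.4, 150.9]]
[0.53374898 0.02558981 0.        ]
t 6.1 shift [3.73 3.72 0.72] turn [-0.01 -0.01  9.37]
t 6.1 shift [3.73 3.72 0.72] turn [-0.02 -0.   11.87]
t 6.1 shift [3.73 3.72 0.72] turn [-0.02 -0.   13.75]
t 6.1 shift [3.73 3.72 0.72] turn [-2.000e-02  1.000e-02  2.249e+01]
```

Tip at (152,106) means about 1.4 rad, so the fingers slipped a little near the end. I'll push the lever to its stop with shut fingers.

```bash
python3 -c "
from fit import *
for x in(-.045,-.012,-.009): g=W(q,(x,.06,0));rel([g[0],g[1],.115],-14.9)"
```

```text
t 6.1 shift [2.22 0.06 2.23] turn [-0.01 -0.01 -0.01]
t 6.1 shift [3.32 0.05 2.23] turn [-0.01 -0.01 -0.01]
t 6.1 shift [3.42 0.05 2.23] turn [-0.01 -0.01 -0.01]
```

Call:
carry_out(
  moves=[
    [[0,0.5,0.05,1.2,0,0,0],[0,1.3,0.05,2.23,0,0,0],[0,2.2,0.05,2.23,0,0,0],[0,2.5,0.05,2.23,0,0,0],[0,2.7,0.05,2.23,0,0,0],[0,2.9,0.05,2.23,0,0,0],[0,3.1,0.05,2.23,0,0,0],[0,3.3,0.05,2.23,0,0,0],[0,3.42,0.05,2.23,0,0,0],[0,3.42,0.05,2.23,0,0,0]],
  ],
)

```text
time: 7.1
eef_pos: [0.5498, 0.1355, 0.1147]
eef_rot: [3.115, -0.407, -0.004]
contact_force: [-7.3, 1.3, 4.4]
gripper_width: 0.0004
grasp_force: 3.5
```

```bash
python3 -c "
from fit import *
s=env.state();p=s['eef_pos']-W(q,(0,.06,0));c,n=np.cos(q[2]),np.sin(q[2]);print(c*p[0]+n*p[1],-n*p[0]+c*p[1],p[2],s['contact_force'])"
```

```text
-0.01278346604321079 0.00034217850544852966 0.11468079474958744 [-7.3048549   1.33042869  4.38072409]
```

Call:
carry_out(
  moves=[
    [[0,0.15,0,0,0,0,0],[0,0.25,0,0,0,0,0],[0,0.3,0,0,0,0,0],[0,0.3,0,0,0,0,0]],
  ],
)

```text
time: 7.5
eef_pos: [0.5507, 0.1354, 0.1145]
eef_rot: [3.113, -0.402, -0.024]
contact_force: [-33.1, 4.1, 25.9]
gripper_width: 0.0003
grasp_force: 17.0
```

```bash
python3 -c "
from fit import *
s=env.state();p=s['eef_pos']-W(q,(0,.06,0));c,n=np.cos(q[2]),np.sin(q[2]);print(c*p[0]+n*p[1],-n*p[0]+c*p[1],p[2],s['contact_force'])
g=W(q,(0,-.05,0));p=W(q,(-.045,.06,0))
rel([p[0],p[1],.2],-14.9)
rel([g[0],g[1],.17],165.1)"
```

```text
-0.01187400784979516 0.0004412895390560976 0.11454697792311358 [-33.1418805    4.10967552  25.85000246]
t 7.5 shift [-1.15  0.02 -2.83] turn [0.03 0.11 0.02]
t 7.5 shift [ 0.36  3.69 -1.84] turn [ -0.17   0.05 -22.48]
```

Call:
carry_out(
  moves=[
    [[0,-0.6,0,0,0,0,-0.5],[0,-1.15,0,-1.5,0,0,-1],[0.3,-1.0,0.5,-2.5,0,0,-2],[0.6,0,2.2,-2.5,0,0,-3],[0.8,0.36,3.69,-2.5,0,0,-4],[0.9,0.36,3.69,-2.3,0,0,-5],[0.9,0.36,3.69,-2.3,0,0,-6],[0.9,0.36,3.69,-2.3,0,0,-7],[0.9,0.36,3.69,-2.3,0,0,-8],[0.9,0.36,3.69,-2.3,0,0,-9]],
  ],
)

```text
time: 8.5
eef_pos: [0.5422, 0.0225, 0.1838]
eef_rot: [2.755, 1.508, 0.002]
contact_force: [0.1, -0.6, -0.3]
gripper_width: 0.0611
grasp_force: 0.0
```

Call:
carry_out(
  moves=[
    [[0.9,0,0,0,0,0,-1],[0.9,0,0,0,0,0,-2],[0.9,0,0,0,0,0,-3],[0.9,0,0,0,0,0,-4],[0.9,0,0,0,0,0,-5],[0.9,0,0,0,0,0,-6],[0.9,0,0,0,0,0,-7],[0.9,0,0,0,0,0,-8],[0.9,0,0,0,0,0,-9],[0.9,0,0,0,0,0,-10]],
  ],
)

```text
time: 9.5
eef_pos: [0.5422, 0.0224, 0.1838]
eef_rot: [1.141, 2.925, -0.0]
contact_force: [0.7, -0.2, -0.2]
gripper_width: 0.0788
grasp_force: 0.0
```

Call:
carry_out(
  moves=[
    [[0.9,0,0,0,0,0,-1],[0.9,0,0,0,0,0,-2],[0.9,0,0,0,0,0,-3],[0.9,0,0,0,0,0,-4],[0.9,0,0,0,0,0,-5],[0.9,0,0,0,0,0,-6],[0.9,0,0,0,0,0,-7],[0.9,0,0,0,0,0,-8],[0.9,0,0,0,0,0,-9],[0.9,0,0,0,0,0,-10]],
  ],
)

```text
time: 10.5
eef_pos: [0.5422, 0.0223, 0.1837]
eef_rot: [-1.006, 2.975, -0.002]
contact_force: [0.6, 1.0, -0.7]
gripper_width: 0.0789
grasp_force: 0.0
```

```bash
python3 -c "
from fit import *
s=env.state();im=save('wrist','w3')
print(s['joints'],s['eef_pos'],s['eef_rot'],s['ft_torque'])
M=im['mount'];mi=np.linalg.inv(M);p=Ro.from_rotvec(s['eef_rot'])
def wp(X):
    c=mi[:3,:3]@p.inv().apply(np.array(X)-s['eef_pos'])+mi[:3,3]; return im['fx']*c[0]/c[2]+im['cx'],im['fy']*c[1]/c[2]+im['cy']
A=cv2.imread('pics/w3.png')
for X in[(0,-.05,.096),(0.0175,-.05,.096),(-.0175,-.05,.096),(0,-.0675,.096),(0,-.0325,.096),(0,.022,.062),(0,.085,.062)]:
    u,v=wp(W(q,X));print(round(u),round(v));cv2.drawMarker(A,(int(u),int(v)),(0,255,0),0,10,1)
cv2.imwrite('pics/w3m.png',A)
g=W(q,(0,-.05,0));rel([g[0],g[1],.065],250,s)"
```

```text
[ 0.74864788  0.6355924  -1.2597569   1.79172216  0.65060407  1.20903466
  1.51819062] [0.54221043 0.02229911 0.18365975] [-1.00595826e+00  2.97518436e+00 -2.31423705e-03] [ 0.12012316 -0.09631027  0.02214199]
289 212
270 226
308 198
274 194
303 230
339 265
379 317
t 10.5 shift [0.16 0.27 3.95] turn [-0.01 -0.   -4.08]
```

View pics/w3m.png

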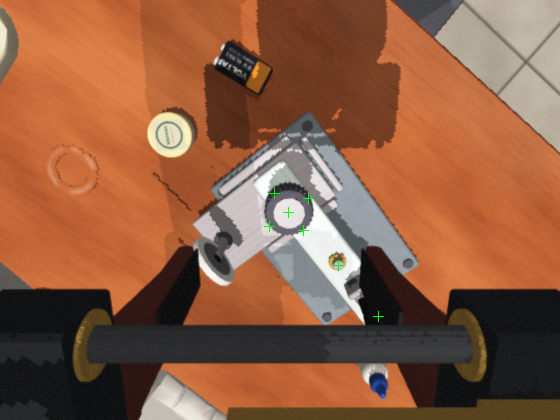

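The nut's cap is at (289,210) against a predicted (289,212), so the fit is good. Next is to descend and grip it.

Call:
carry_out(
  moves=[
    [[0.65,0.16,0.27,1.2,0,0,0],[0.65,0.16,0.27,2.4,0,0,0],[0.65,0.16,0.27,3.4,0,0,0],[0.65,0.16,0.27,3.95,0,0,0],[0.65,0.16,0.27,3.95,0,0,0],[0.65,0.16,0.27,3.95,0,0,0]],
  ],
)

```text
time: 11.15
eef_pos: [0.5339, 0.0264, 0.0656]
eef_rot: [-0.997, 2.978, -0.0]
contact_force: [-0.8, -0.2, 0.2]
gripper_width: 0.057
grasp_force: 0.0
```

```bash
python3 -c "
from fit import *
s=env.state();print(s['joints'],s['contact_force'],s['ft_torque'])
g=W(q,(0,-.05,0));rel([g[0],g[1],.064],217,s)"
```

```text
[ 0.65590707  0.75025787 -1.12274004  1.91707463  0.80837861  1.01587247
  1.37978078] [-0.76534492 -0.20447204  0.23178513] [ 0.11604719 -0.12486327  0.02950232]
t 11.15 shift [ 0.02 -0.02  0.05] turn [-0.    0.01  0.  ]
```

Call:
carry_out(
  moves=[
    [[0,0,0,0,0,0,0],[0,0,0,0,0,0,0],[0,0,0,0,0,0,0],[0,0,0,0,0,0,0],[0,0,0,0,0,0,0]],
  ],
  squeeze=20,
)

```text
time: 11.65
eef_pos: [0.5344, 0.0253, 0.0652]
eef_rot: [-0.996, 2.978, -0.002]
contact_force: [2.6, -3.4, 6.4]
gripper_width: 0.0345
grasp_force: 20.0
```

```bash
cat > st.py <<'E'
from fit import *
s=env.state();R=Ro.from_rotvec(s['eef_rot']);x=R.apply([1,0,0]);z=R.apply([0,0,1])
print("t",round(s['time'],2),"yaw",np.degrees(np.arctan2(x[1],x[0])).round(2),"tilt",(np.degrees(z[:2])).round(2),"pos",(s['eef_pos']*1e3).round(1),"nut",(W(q,(0,-.05,0))*1e3).round(1))
print("F",s['contact_force'].round(1),"T",s['ft_torque'].round(3),"tau7",s['joint_torque'][6].round(3),"j",s['joints'].round(2),"w",round(s['gripper_width']*1e3,2),"g",round(s['grasp_force'],1))
E
python3 st.py
```

```text
t 11.65 yaw -143.02 tilt [ 0.11 -0.05] pos [534.4  25.3  65.2] nut [533.7  25.6   0. ]
F [ 2.6 -3.4  6.4] T [-0.612 -0.656  0.018] tau7 -0.005 j [ 0.66  0.75 -1.12  1.92  0.81  1.02  1.38] w 34.55 g 20.0
```

Call:
carry_out(
  moves=[
    [[0,0,0,0.007,0,0,1],[0,0,0,0.015,0,0,2],[0,0,0,0.022,0,0,3],[0,0,0,0.03,0,0,4],[0,0,0,0.037,0,0,5],[0,0,0,0.044,0,0,6],[0,0,0,0.052,0,0,7],[0,0,0,0.059,0,0,8],[0,0,0,0.067,0,0,9],[0,0,0,0.074,0,0,10]],
  ],
)

```text
time: 12.65
eef_pos: [0.5347, 0.0268, 0.0631]
eef_rot: [1.158, 2.918, 0.004]
contact_force: [2.8, -0.8, 3.3]
gripper_width: 0.0346
grasp_force: 20.0
```

```bash
python3 st.py
```

```text
t 12.65 yaw 136.71 tilt [0.17 0.08] pos [534.7  26.8  63.1] nut [533.7  25.6   0. ]
F [ 2.8 -0.8  3.3] T [ 0.141 -0.833  0.071] tau7 1.914 j [ 0.47  0.6  -0.81  1.93  0.57  0.86  0.17] w 34.65 g 20.0
```

Call:
carry_out(
  moves=[
    [[0,0,0,0.007,0,0,1],[0,0,0,0.015,0,0,2],[0,0,0,0.022,0,0,3],[0,0,0,0.03,0,0,4],[0,0,0,0.037,0,0,5],[0,0,0,0.044,0,0,6],[0,0,0,0.052,0,0,7]],
  ],
)

```text
time: 13.35
eef_pos: [0.5359, 0.0268, 0.0617]
eef_rot: [2.392, 2.033, 0.008]
contact_force: [6.2, 0.5, 1.5]
gripper_width: 0.0348
grasp_force: 20.0
```

```bash
python3 st.py
```

```text
t 13.35 yaw 80.72 tilt [0.3 0.1] pos [535.9  26.8  61.7] nut [533.7  25.6   0. ]
F [6.2 0.5 1.5] T [-0.096 -1.578  0.078] tau7 1.902 j [ 0.3   0.53 -0.58  1.94  0.4   0.78 -0.66] w 34.82 g 20.0
```

Call:
carry_out(
  moves=[
    [[0,0,-0.04,0.007,0,0,1],[0,0,-0.04,0.015,0,0,2],[0,0,-0.04,0.022,0,0,3]],
  ],
)

```text
time: 13.65
eef_pos: [0.5361, 0.0267, 0.0614]
eef_rot: [2.763, 1.491, 0.012]
contact_force: [8.8, -2.0, 0.7]
gripper_width: 0.0349
grasp_force: 20.0
```

```bash
python3 st.py
```

```text
t 13.65 yaw 56.7 tilt [0.45 0.09] pos [536.1  26.7  61.4] nut [533.7  25.6   0. ]
F [ 8.8 -2.   0.7] T [-0.481 -2.217  0.06 ] tau7 1.876 j [ 0.23  0.5  -0.47  1.95  0.33  0.76 -1.01] w 34.94 g 20.0
```

Call:
carry_out(
  moves=[
    [[0,0,0,0.007,0,0,1],[0,0,0,0.015,0,0,2]],
  ],
)

```text
time: 13.85
eef_pos: [0.5364, 0.0264, 0.0613]
eef_rot: [2.944, 1.092, 0.013]
contact_force: [8.2, -2.0, 5.0]
gripper_width: 0.0346
grasp_force: 20.0
```

```bash
python3 st.py
```

```text
t 13.85 yaw 40.7 tilt [0.48 0.06] pos [536.4  26.4  61.3] nut [533.7  25.6   0. ]
F [ 8.2 -2.   5. ] T [-0.633 -1.978  0.102] tau7 1.837 j [ 0.17  0.49 -0.4   1.95  0.28  0.74 -1.25] w 34.6 g 20.0
```

Call:
carry_out(
  moves=[
    [[0,0,0,0.004,0,0,0.5],[0,0,0,0.004,0,0,1]],
  ],
)

```text
time: 14.05
eef_pos: [0.5364, 0.0263, 0.0613]
eef_rot: [3.012, 0.888, 0.013]
contact_force: [8.5, -2.7, 4.1]
gripper_width: 0.0346
grasp_force: 20.0
```

```bash
python3 st.py
```

```text
t 14.05 yaw 32.86 tilt [0.49 0.04] pos [536.4  26.3  61.3] nut [533.7  25.6   0. ]
F [ 8.5 -2.7  4.1] T [-0.75  -1.993  0.108] tau7 0.773 j [ 0.15  0.49 -0.37  1.95  0.25  0.74 -1.37] w 34.59 g 20.0
```

Call:
carry_out(
  moves=[
    [[0,0,0,0,0,0,0.5],[0,0,0,0,0,0,1]],
  ],
)

```text
time: 14.25
eef_pos: [0.5365, 0.0261, 0.0613]
eef_rot: [3.067, 0.676, 0.014]
contact_force: [9.0, -3.7, 4.8]
gripper_width: 0.0346
grasp_force: 20.0
```

```bash
python3 st.py
```

```text
t 14.25 yaw 24.86 tilt [0.5  0.04] pos [536.5  26.1  61.3] nut [533.7  25.6   0. ]
F [ 9.  -3.7  4.8] T [-0.841 -2.061  0.104] tau7 0.831 j [ 0.12  0.48 -0.33  1.95  0.23  0.73 -1.49] w 34.62 g 20.0
```

Call:
carry_out(
  moves=[
    [[0,0,0,0,0,0,0]],
  ],
)

```text
time: 14.35
eef_pos: [0.5365, 0.0261, 0.0613]
eef_rot: [3.067, 0.676, 0.013]
contact_force: [8.9, -2.1, 3.2]
gripper_width: 0.035
grasp_force: 20.0
```

```bash
python3 st.py
```

```text
t 14.35 yaw 24.87 tilt [0.49 0.04] pos [536.5  26.1  61.3] nut [533.7  25.6   0. ]
F [ 8.9 -2.1  3.2] T [-0.75  -2.003  0.012] tau7 -0.75 j [ 0.12  0.48 -0.33  1.95  0.23  0.73 -1.48] w 34.97 g 20.0
```

The lateral force (+9 N in x) means my commanded centre is 2–3 mm short of the nut axis in x. I'll recentre before trusting the torque.

Call:
carry_out(
  moves=[
    [[0,0.07,0.05,0,0,0,0],[0,0.07,0.05,0,0,0,0],[0,0.07,0.05,0,0,0,0]],
  ],
)

```text
time: 14.65
eef_pos: [0.5369, 0.0261, 0.0613]
eef_rot: [3.067, 0.68, 0.007]
contact_force: [1.4, -0.8, 12.0]
gripper_width: 0.0348
grasp_force: 20.0
```

```bash
python3 st.py
```

```text
t 14.65 yaw 25.02 tilt [0.26 0.04] pos [536.9  26.1  61.3] nut [533.7  25.6   0. ]
F [ 1.4 -0.8 12. ] T [-0.34  -0.312 -0.045] tau7 0.057 j [ 0.12  0.49 -0.34  1.95  0.23  0.74 -1.48] w 34.81 g 20.0
```

Call:
carry_out(
  moves=[
    [[0,0,0,0.004,0,0,0.5],[0,0,0,0.007,0,0,1]],
  ],
)

```text
time: 14.85
eef_pos: [0.537, 0.026, 0.0612]
eef_rot: [3.107, 0.461, 0.008]
contact_force: [1.5, -0.8, 15.0]
gripper_width: 0.0346
grasp_force: 20.0
```

```bash
python3 st.py
```

```text
t 14.85 yaw 16.89 tilt [0.28 0.03] pos [537.   26.   61.2] nut [533.7  25.6   0. ]
F [ 1.5 -0.8 15. ] T [-0.564 -0.195  0.206] tau7 0.833 j [ 0.1   0.48 -0.3   1.95  0.21  0.73 -1.6 ] w 34.6 g 20.0
```

Call:
carry_out(
  moves=[
    [[0.5,0,0,0,0,0,0],[0.5,0,0,0,0,0,0],[0.5,0,0,-0.05,0,0,0],[0.5,0,0,-0.05,0,0,0]],
  ],
)

```text
time: 15.25
eef_pos: [0.5343, 0.0258, 0.0606]
eef_rot: [-3.107, -0.466, 0.001]
contact_force: [0.0, 0.0, 0.1]
gripper_width: 0.0439
grasp_force: 0.0
```

```bash
python3 st.py
```

```text
t 15.25 yaw 17.06 tilt [-0.04  0.01] pos [534.3  25.8  60.6] nut [533.7  25.6   0. ]
F [0.  0.  0.1] T [-0.022  0.014  0.007] tau7 0.021 j [ 0.1   0.48 -0.3   1.95  0.21  0.74 -1.6 ] w 43.93 g 0.0
```

Call:
carry_out(
  moves=[
    [[0,0,0,-0.05,0,0,0],[0,0,0,-0.05,0,0,0],[0,0,0,-0.05,0,0,0],[0,0,0,-0.05,0,0,0]],
  ],
)

```text
time: 15.65
eef_pos: [0.5347, 0.0255, 0.0624]
eef_rot: [3.107, 0.465, -0.0]
contact_force: [-0.0, -0.8, 1.5]
gripper_width: 0.0345
grasp_force: 20.0
```

```bash
python3 st.py
```

```text
t 15.65 yaw 17.01 tilt [-0.   -0.01] pos [534.7  25.5  62.4] nut [533.7  25.6   0. ]
F [-0.  -0.8  1.5] T [-0.169  0.134  0.008] tau7 0.001 j [ 0.1   0.48 -0.3   1.95  0.2   0.74 -1.6 ] w 34.48 g 20.0
```

Call:
carry_out(
  moves=[
    [[0,0,0,0,0,0,0.15],[0,0,0,0,0,0,0.3]],
  ],
)

```text
time: 15.85
eef_pos: [0.5347, 0.0254, 0.0624]
eef_rot: [3.116, 0.397, -0.0]
contact_force: [-0.1, -1.4, 1.7]
gripper_width: 0.0346
grasp_force: 20.0
```

```bash
python3 st.py
```

```text
t 15.85 yaw 14.52 tilt [-0.   -0.01] pos [534.7  25.4  62.4] nut [533.7  25.6   0. ]
F [-0.1 -1.4  1.7] T [-0.318  0.124  0.092] tau7 0.178 j [ 0.09  0.48 -0.29  1.95  0.2   0.74 -1.63] w 34.57 g 20.0
```

Call:
carry_out(
  moves=[
    [[0,0,0,0,0,0,0.15],[0,0,0,0,0,0,0.3]],
  ],
)

```text
time: 16.05
eef_pos: [0.5347, 0.0255, 0.0624]
eef_rot: [3.124, 0.332, -0.0]
contact_force: [-0.5, -2.2, 3.1]
gripper_width: 0.0344
grasp_force: 20.0
```

```bash
python3 st.py
```

```text
t 16.05 yaw 12.12 tilt [-0.   -0.02] pos [534.7  25.5  62.4] nut [533.7  25.6   0. ]
F [-0.5 -2.2  3.1] T [-0.412  0.271  0.101] tau7 0.123 j [ 0.08  0.48 -0.28  1.95  0.19  0.74 -1.67] w 34.42 g 20.0
```

Call:
carry_out(
  moves=[
    [[0,0,0,0,0,0,0.15],[0,0,0,0,0,0,0.3]],
  ],
)

```text
time: 16.25
eef_pos: [0.5347, 0.0255, 0.0624]
eef_rot: [3.13, 0.266, -0.0]
contact_force: [-0.6, -2.5, 2.2]
gripper_width: 0.0345
grasp_force: 20.0
```

```bash
python3 st.py|tail -1
```

```text
F [-0.6 -2.5  2.2] T [-0.426  0.259  0.172] tau7 0.116 j [ 0.07  0.47 -0.27  1.95  0.18  0.74 -1.71] w 34.51 g 20.0
```

Call:
carry_out(
  moves=[
    [[0,0,0,0,0,0,0.15],[0,0,0,0,0,0,0.3]],
  ],
)

```text
time: 16.45
eef_pos: [0.5347, 0.0256, 0.0623]
eef_rot: [3.135, 0.201, -0.0]
contact_force: [-0.9, -3.3, 4.1]
gripper_width: 0.0347
grasp_force: 20.0
```

```bash
python3 st.py|tail -1
```

```text
F [-0.9 -3.3  4.1] T [-0.449  0.271  0.16 ] tau7 0.109 j [ 0.06  0.47 -0.26  1.95  0.18  0.74 -1.74] w 34.71 g 20.0
```

Call:
carry_out(
  moves=[
    [[0,0,0,0,0,0,0]],
  ],
)

```text
time: 16.55
eef_pos: [0.5347, 0.0256, 0.0624]
eef_rot: [3.135, 0.202, 0.0]
contact_force: [-1.9, -2.7, 3.5]
gripper_width: 0.0345
grasp_force: 20.0
```

```bash
python3 st.py|tail -1
```

```text
F [-1.9 -2.7  3.5] T [-0.46   0.289  0.081] tau7 -0.37 j [ 0.06  0.47 -0.26  1.95  0.18  0.74 -1.74] w 34.55 g 20.0
```

Call:
carry_out(
  moves=[
    [[0,0,0,0,0,0,0.08]],
  ],
)

```text
time: 16.65
eef_pos: [0.5347, 0.0256, 0.0623]
eef_rot: [3.136, 0.186, -0.0]
contact_force: [-1.4, -1.7, 4.9]
gripper_width: 0.0348
grasp_force: 20.0
```

```bash
python3 st.py|tail -1
```

```text
F [-1.4 -1.7  4.9] T [-0.424  0.346  0.215] tau7 0.049 j [ 0.06  0.47 -0.26  1.95  0.17  0.74 -1.75] w 34.8 g 20.0
```

```bash
cat > rl.py <<'E'
import sys
from fit import *
for a in sys.argv[1:]:
    x,y,z=map(float,a.split(",")); g=W(q,(x/1e3,y/1e3,0)); rel([g[0],g[1],z/1e3],-14.9)
E
python3 rl.py 0,-50,170 40,60,170 40,60,115
```

```text
t 16.65 shift [-0.03 -0.   -3.59] turn [0.   0.   2.71]
t 16.65 shift [ 2.56 -2.92 -3.59] turn [0.   0.   2.71]
t 16.65 shift [ 2.56 -2.92 -1.76] turn [0.   0.   2.71]
```

Call:
carry_out(
  moves=[
    [[0.6,0,0,0,0,0,0],[0.6,0,0,0,0,0,0],[0.6,0,0,-0.3,0,0,0],[0.6,0,0,-1.8,0,0,0],[0.4,0,0,-3.4,0,0,0],[0,0.5,-0.8,-3.6,0,0,1],[0,1.5,-1.8,-3.6,0,0,2],[0,2.56,-2.92,-3.6,0,0,2.7],[0,2.56,-2.92,-3.6,0,0,2.7],[0,2.56,-2.92,-3.6,0,0,2.7]],
  ],
)

```text
time: 17.65
eef_pos: [0.6004, 0.123, 0.1702]
eef_rot: [-3.116, 0.4, 0.001]
contact_force: [-0.2, -0.5, -1.0]
gripper_width: 0.0083
grasp_force: 0.0
```

```bash
python3 st.py; python3 rl.py 40,60,115 22,60,115; python3 -c "
from h import *
save('side','d3');save('scene','s3')
crop('d3',235,150,150,112,2.67,'a');crop('s3',250,160,140,105,2.85,'c')
a=[cv2.resize(cv2.imread('pics/%s.png'%n),(400,300)) for n in('a','c')]
cv2.imwrite('pics/m3.png',np.hstack(a))"
```

```text
t 17.65 yaw -14.63 tilt [-0.04  0.02] pos [600.4 123.  170.2] nut [533.7  25.6   0. ]
F [-0.2 -0.5 -1. ] T [ 0.016  0.095 -0.039] tau7 -0.264 j [-0.12  0.45 -0.22  1.67  0.11  1.03 -2.2 ] w 8.34 g 0.0
t 17.65 shift [0.02 0.04 1.84] turn [-0.    0.01  0.03]
t 17.65 shift [-0.58  0.04  1.84] turn [-0.    0.01  0.03]
```

View pics/m3.png

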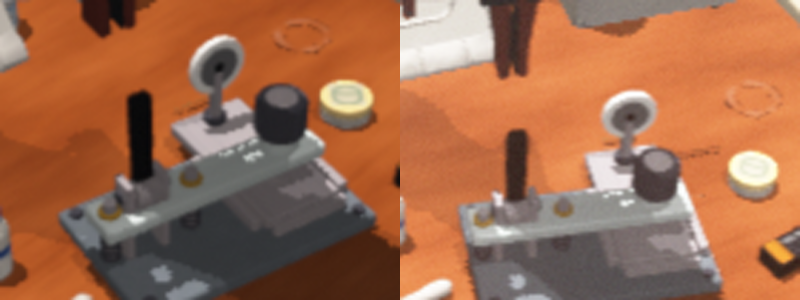

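The lever is upright at (140,130), the nut is down and the stand is unmoved. Next I'll work out the closing push.

```bash
python3 -c "
import numpy as np
x0,z0=.6*0+39.4,170.2
for t in np.arange(1.6,-.01,-.1):
  c,s=np.cos(t),np.sin(t); xf=-60*c+5.5*s; zf=62+60*s+5.5*c; ov=2
  print(t.round(1),round((xf+(10-ov)*s-x0)/30,2),round((z0-(zf-6*s-ov*c))/30,2))"
```

```text
1.6 -0.81 1.81
1.5 -1.01 1.8
1.4 -1.21 1.81
1.3 -1.41 1.84
1.2 -1.62 1.89
1.1 -1.82 1.95
1.0 -2.02 2.03
0.9 -2.2 2.12
0.8 -2.38 2.23
0.7 -2.55 2.36
0.6 -2.71 2.49
0.5 -2.85 2.64
0.4 -2.98 2.8
0.3 -3.09 2.96
0.2 -3.18 3.13
0.1 -3.26 3.31
-0.0 -3.31 3.49
```

Call:
carry_out(
  moves=[
    [[0,0,0.04,0.9,0,0,0],[0,0,0.04,1.8,0,0,0],[0,-0.5,0.04,1.8,0,0,0],[0,-0.81,0.04,1.81,0,0,0],[0,-1.01,0.04,1.8,0,0,0],[0,-1.21,0.04,1.81,0,0,0],[0,-1.41,0.04,1.84,0,0,0],[0,-1.62,0.04,1.89,0,0,0],[0,-1.82,0.04,1.95,0,0,0],[0,-2.02,0.04,2.03,0,0,0]],
  ],
)

```text
time: 18.75
eef_pos: [0.5451, 0.134, 0.1115]
eef_rot: [-3.114, 0.409, -0.012]
contact_force: [8.5, -3.5, -0.0]
gripper_width: 0.0005
grasp_force: 3.6
```

```bash
python3 st.py
```

```text
t 18.75 yaw -14.95 tilt [ 0.45 -0.  ] pos [545.1 134.  111.5] nut [533.7  25.6   0. ]
F [ 8.5 -3.5 -0. ] T [-0.692 -1.962  0.04 ] tau7 0.136 j [-0.15  0.43 -0.23  1.86  0.13  0.85 -2.28] w 0.53 g 3.6
```

Call:
carry_out(
  moves=[
    [[0,-0.18,0,0.09,0,0,0],[0,-0.36,0,0.2,0,0,0],[0,-0.53,0,0.33,0,0,0],[0,-0.69,0,0.46,0,0,0],[0,-0.83,0,0.61,0,0,0],[0,-0.96,0,0.77,0,0,0],[0,-1.07,0,0.93,0,0,0],[0,-1.16,0,1.1,0,0,0]],
  ],
)

```text
time: 19.55
eef_pos: [0.512, 0.144, 0.0792]
eef_rot: [-3.113, 0.408, -0.014]
contact_force: [6.2, -1.7, 5.5]
gripper_width: -0.0002
grasp_force: 3.6
```

```bash
python3 st.py; python3 rl.py -58,60,67
```

```text
t 19.55 yaw -14.93 tilt [0.51 0.07] pos [512.  144.   79.2] nut [533.7  25.6   0. ]
F [ 6.2 -1.7  5.5] T [-0.442 -1.441 -0.038] tau7 0.085 j [-0.18  0.44 -0.23  1.96  0.15  0.75 -2.33] w -0.17 g 3.6
t 19.55 shift [-0.22 -0.04  0.4 ] turn [-0.02 -0.06 -0.  ]
```

Call:
carry_out(
  moves=[
    [[0,-0.1,0,0.15,0,0,0],[0,-0.15,0,0.3,0,0,0],[0,-0.15,0,0.4,0,0,0],[0,-0.15,0,0.45,0,0,0],[0,-0.15,0,0.45,0,0,0]],
  ],
)

```text
time: 20.05
eef_pos: [0.5071, 0.1456, 0.0671]
eef_rot: [-3.113, 0.407, -0.012]
contact_force: [-1.2, -3.2, 22.8]
gripper_width: 0.0006
grasp_force: 11.3
```

```bash
python3 st.py; python3 rl.py -58,60,67
```

```text
t 20.05 yaw -14.9 tilt [0.45 0.07] pos [507.1 145.6  67.1] nut [533.7  25.6   0. ]
F [-1.2 -3.2 22.8] T [-0.602  0.17  -0.033] tau7 -0.004 j [-0.19  0.45 -0.23  1.98  0.15  0.72 -2.34] w 0.56 g 11.3
t 20.05 shift [-0.05 -0.03  0.  ] turn [-0.02 -0.05 -0.  ]
```

Call:
carry_out(
  moves=[
    [[0,0,0,0.1,0,0,0],[0,0,0,0.1,0,0,0]],
  ],
)

```text
time: 20.25
eef_pos: [0.5071, 0.1457, 0.0662]
eef_rot: [-3.113, 0.407, -0.013]
contact_force: [-10.2, -5.4, 46.1]
gripper_width: 0.0008
grasp_force: 23.4
```

```bash
python3 st.py
```

```text
t 20.25 yaw -14.91 tilt [0.49 0.05] pos [507.1 145.7  66.2] nut [533.7  25.6   0. ]
F [-10.2  -5.4  46.1] T [-1.213  2.018 -0.062] tau7 0.01 j [-0.19  0.45 -0.23  1.98  0.15  0.72 -2.35] w 0.8 g 23.4
```

Call:
carry_out(
  moves=[
    [[0,0,0,-0.4,0,0,0],[0,0,0,-1.5,0,0,0],[0,0,0,-3,0,0,0],[0,-2,0,-4,0,0,0],[0,-4,0,-4,0,0,0],[0,-4,0,-4,0,0,0],[0,-4,0,-4,0,0,0]],
  ],
)

```text
time: 20.95
eef_pos: [0.3851, 0.177, 0.1815]
eef_rot: [-3.116, 0.401, -0.003]
contact_force: [0.4, -0.3, 0.3]
gripper_width: 0.0006
grasp_force: 0.0
```

```bash
python3 st.py|tail -1; python3 -c "
from h import *
save('side','d4');save('scene','s4')
crop('d4',235,150,150,112,2.67,'a');crop('d1',235,150,150,112,2.67,'c')
a=[cv2.resize(cv2.imread('pics/%s.png'%n),(400,300)) for n in('a','c')]
cv2.imwrite('pics/m4.png',np.hstack(a))"
```

```text
F [ 0.4 -0.3  0.3] T [0.059 0.004 0.046] tau7 -0.424 j [-0.25  0.13 -0.33  2.09  0.05  0.93 -2.43] w 0.57 g 0.0
```

View pics/m4.png

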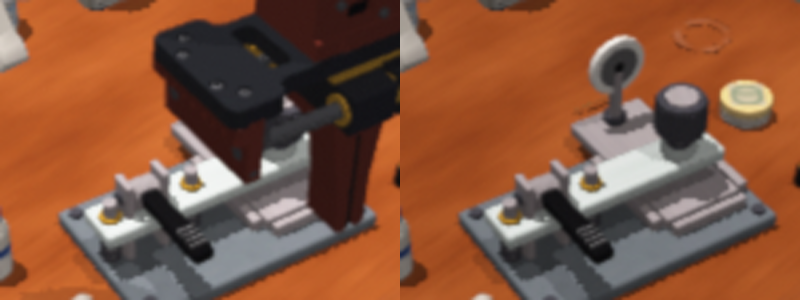

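The lever lies closed at (180,225), in the same place as in the starting view, and the stand plate hasn't moved. The gripper is clear of everything, so I'm handing in.

```bash
python3 -c "
from workcell import env
print(env.finish_job())"
```

```text
the job is handed in; nothing more can be done
None
```

I opened the lever to its stop, screwed the nut down until it bit (about 0.10 N m above free by a noisy torque reading), pressed the lever fully closed and handed the job in with the arm clear; that last press briefly reached 46 N at the fingertips, and no verdict was returned.

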